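Ready the air blower over a watch movement

ROBOT

A 7-joint arm with a two-finger parallel gripper is mounted at the origin on the work surface. World frame = base frame: x ahead of the robot, y to its left, z up, the work surface at z = 0. Lengths are in mm, angles in rad, forces in N, time in s.
With the tool pointing down it reaches from about 400 to 875 mm from the base axis. Payload 6.5 kg.
Tool frame: the origin (TCP) lies midway between the tips of the shut fingers; the grasp point (between the pads) lies 19 mm behind it; z points along the fingers, y is the line along which they close (so a half turn about z gives the same grasp; the last joint's range is limited). The gripper opens to 85 mm and grips with 20 to 120 N. Pads are 22 mm wide; open, the fingers measure 114 mm over their backs; the gripper's body (76 mm by 85 mm) begins 54 mm behind the grasp point. The pads swing forward as they close: fully open they stand 13 mm farther back than shut.
Start: joints at [-1.32, 0.536, -0.004, 1.538, 0.003, 1.067, -0.071], TCP at [202.488, 617.648, 231.29] pointing down, gripper open.
Joint ranges: [-2.7, 2.7], [-0.37, 2.16], [-1.27, 1.26], [0.24, 2.4], [-1.31, 4.45], [0.19, 1.91], [-2.76, 2.76]. Speed limits (rad/s): [2.39, 2.39, 3.14, 3.14, 3.14, 3.14, 3.14].

INTERFACE

Orientations are given as a unit quaternion [x, y, z, w].
In Python, from plant import bot, viewer gives the robot as it stands. The module is installed in compiled form; this text tells all that it offers.
- The arm moves only by the tool arm_command, never from a script. Its argument "series" is a list of rows, each an object with "claw": the opening, from 0 (shut) to 1 (fully open); "slide": the shift along the tool's x, y, z each as a share of 0.15 m, from -1 to 1, a list of three; "turn": the turn about the tool's z as a share of 120 degrees, from -1 to 1. A call has exactly 8 rows; each row is the pose to reach, as a shift and turn from the pose commanded when the call began, along the tool's axes at that moment; what a row does not reach only later rows make up. A row lasts 1/10 s, in which the tool goes at most 50 mm and 8.59 degrees, less where a joint would pass 70% of its speed; a pose out of reach is approached as far as the arm can. A call with a number of a shift or a turn outside -1 to 1 is refused whole. A call with a gripper value outside its range is refused whole. The fingers move at their own pace and stop on an object; the grip force is fixed at half the most. Time passes only in rows, so rows that repeat a pose let the fingers close, or fill a call up. It gives the time, the measured TCP pose, the force, the opening and the grip force at its end, in the units of the state.
- bot.sense(): the state, without advancing time (a new reading comes with each control period).
- viewer.capture(name): name is "scene" or "top" or "wrist"; returns a dict with "image" (420x560x3 uint8, red, green, blue), "fov_y" (degrees; the focal length in pixels is half the picture's height over the tangent of half this angle, whatever the lens; pixels are square), "cx", "cy" (the principal point, pixels), "rvec" (rotation vector, rad) and "tvec" (3), from world to camera coordinates, as OpenCV has them. Camera axes: x right, y down, z forward; pixel columns grow to the right and rows downward; lengths in mm; the calibration is good to about 2 mm. A picture is of the moment at which its call begins. There is no depth.
- bot.finish_job(): hands the job in; it is judged then, once.
Trained networks look in a picture, given as the dict that the camera call returned (one of the last four; its "shot" number tells which), for a name from the list of things; names that differ only in an ending like _2 or _b are one class to them, and where a whole thing is asked for, a point or a joint stands for the part that bears it (a point fixed in the world has none). Each returns a list of dicts, best first, with "score" (0 to 1); they miss things now and then, are a little off and sometimes report something else, mostly with a low value. They report only what shows in the picture. A call takes as long as a camera call.
- viewer.spot_in(picture, query): "xyz" ([x, y, z] in mm, in world coordinates, good to about 4 mm: the middle of the surface that is visible of it).
- viewer.outline_of(picture, query): "region" (420x560 bool, what is visible of it).
- viewer.place_of(picture, query): "xyz" ([x, y, z] in mm, in world coordinates, good to about 4 mm: a listed point, or the origin of a listed thing).
The state is a dict: "t": time; "joint_positions": joint angles; "joint_vel": joint speeds; "joint_efforts": joint torques, N m; "position": TCP position; "orientation": TCP orientation; "contact_force": force on the tool from outside, world axes, zero at the start; "torque": the same for the moment, N m; "grip_width": finger opening in mm; "grasp_force": force on a finger pad.
Only numpy, scipy, OpenCV 4.12 (cv2) and the standard library are available. Lean on these libraries where they do the work, as an engineer would, in place of code of your own. Each camera call takes 0.05 s, during which the arm holds its last target. There are 200 camera calls.

TASK

The watch movement on the bench is about to be blown free of dust. First press both open covers of the parts case down until they snap shut, so that no small parts fly off; then draw the air blower up out of its stand and hold it in the air slanted at about 45 degrees, nozzle end down, with the nozzle aimed at the middle of the movement from about 10 cm away. Finish while still holding it there in the gripper, and leave the movement and the other things on the bench where they are.

Things in the scene. Friction and masses are not known exactly. Their poses are not given: they have to be found in the camera images.
- case: Black open-topped parts case fixed to the bench, 84 (its x) x 144 (its y) x 30 mm, two compartments side by side in its y, an aluminium cover over each. Origin: centre of its underside; z up; front (-x) faces the robot, yawed up to 20 degrees. The covers (70 mm hinge to free edge plus an 8 mm finger tab, 64 mm wide, 4 mm thick) hinge at the far side, 37 mm along its +x, 31 mm above the bench.
- cover_left (a joint): Angle of the cover at the case's +y end (centre line at case y = +35 mm). 0 rad = fully shut, level; grows as the free edge, nearer the robot, swings up; stop at 1.05. Starts at 0.8 to 1.0. A weak spring lifts it; near the bottom (from about 0.18 rad) a spring catch resists with 4 to 10 N at the press point, and below about 0.09 rad it snaps shut and is held.
- cover_right (a joint): The same for the equal cover at the case's -y end (centre line at case y = -35 mm).
- cover_left_press (a point): A point on the upper face of the left cover, on its centre line, 55 mm from the hinge axis towards the free edge, 4 mm above the hinge plane; it moves with the cover and its z axis is normal to the cover's upper face. Shut, it lies 35 mm above the bench. On the open cover that face looks up and away from the robot.
- cover_right_press (a point): The same point on the right cover.
- stand: Stand fixed to the bench: dark steel foot 90 x 90 x 10 mm with an upright grey tube 50 mm in diameter, mouth 97 mm above the bench. The tube's top 22 mm are a socket 40 mm in diameter with a ledge for the blower's body; below is a narrower bore for the nozzle. Origin: centre of the underside, on the tube's axis; z up. Stand and movement may change places.
- blower: Straight air blower, 156 mm long, 98 to 196 g: thin steel nozzle 55 mm long, then a plain black cylinder 34 mm in diameter, 95 mm long, and a 6 mm cap. Origin: nozzle tip; z runs along the axis to the cap. Starts upright in the stand, nozzle down, tip 20 mm and body 75 to 170 mm above the bench; lifts straight out (3 mm play), free once the tip is over 97 mm up. Centre of mass 100 mm from the tip.
- movement: Watch movement in its round work holder, standing loose on the bench, 250 g: grey plastic disc 60 mm in diameter and 18 mm high with a brass movement 36 mm in diameter and 7 mm high on top. Origin: centre of the underside; z up.
- movement_top (a point): Centre of the movement's upper face, 25 mm above the bench: the point to aim at.
- jar: Bystander: small amber glass jar with black cap, 40 mm in diameter, 55 mm high, loose. Origin: centre of its underside.
- loupe: Bystander: black eye loupe, 34 mm in diameter, 32 mm high, loose, standing on its narrow end. Origin: centre of its underside.
- driver: Bystander: screwdriver about 150 mm long lying on the bench nearer the robot. Origin: under its middle; x along its length towards the tip.

How it is judged (in metres and radians):
On the way, in this order (a step that is already met when the one before it is completed fails the run):
1. both covers of the parts case are snapped shut (value of joint each of cover_left, cover_right below 0.05 rad), for 0.2 s.
2. the blower is drawn up clear of its stand (z of blower in the frame of stand above 0.1 m and contact force between blower and the fingers above 1 N), for 0.1 s.
At the end, for the whole second after the job is handed in: Both covers under 0.05 rad. Blower in the gripper, touching nothing else, slanted 29 to 61 degrees from upright, nozzle tip lowest and over 60 mm above the bench; the middle of the movement's top is 40 to 160 mm ahead of the tip along the axis and within 28 mm of the axis each way (all of step 1 and angle between blower's own z axis and vertical between 0.5 and 1.07 rad and height (world z) of blower above 0.06 m and z of movement_top in the frame of blower between -0.16 and -0.04 m and x of movement_top in the frame of blower between -0.028 and 0.028 m and y of movement_top in the frame of blower between -0.028 and 0.028 m and contact force between blower and the fingers above 1 N and contact force between blower and stand below 0.1 N and contact force between blower and movement below 0.1 N and contact force between blower and case below 0.1 N and contact force between blower and jar below 0.1 N and contact force between blower and loupe below 0.1 N and contact force between blower and driver below 0.1 N); the arm keeps its last pose, push and grip.
It fails at once if the movement is pushed more than 15 mm (distance of movement from where it was at the start of the episode above 0.015 m).
It fails at once if the jar is moved more than 30 mm (distance of jar from where it was at the start of the episode above 0.03 m).
It fails at once if the loupe is moved more than 30 mm (distance of loupe from where it was at the start of the episode above 0.03 m).
It fails at once if the screwdriver is moved more than 30 mm (distance of driver from where it was at the start of the episode above 0.03 m).
It also fails if it takes over 64 s, if anything falls off the work surface, if the arm or the gripper's body presses on something with over 40 N, if the wrist force passes 120 N, or if a joint passes its speed limit or range.

## Working session

There is one attempt and no reset: what is moved stays moved. The work goes in short steps, Python scripts to look and compute and a tool call to move; the robot and the scene stay as the last step left them, time stands still between calls to the robot, and variables do not carry over. Pictures are saved under pics/ and viewed, at most 10 in all, crops included, and the job is handed in when it is done.

Besides the shell and the picture viewer there is one more tool, called after ">>>" by a JSON object that holds its "name" and its "arguments", one argument or row to a line. arm_command: Moves the arm, as the interface text tells. Shift numbers are shares of 0.15 m and turn numbers shares of 120 degrees, none past 1 either way. Its arguments: {"type":"object","properties":{"series":{"type":"array"}},"required":["series"]}

```bash
mkdir -p pics
cat > h.py <<'E'
import numpy as np, cv2
from scipy.spatial.transform import Rotation as R
from plant import bot, viewer
np.set_printoptions(precision=3,suppress=True)
def save(p,n): cv2.imwrite(f'pics/{n}.png',p['image'][:,:,::-1])
def K(p):
    f=210/np.tan(np.radians(p['fov_y']/2)); return np.array([[f,0,p['cx']],[0,f,p['cy']],[0,0,1.]])
def proj(p,X): return cv2.projectPoints(np.float64(X).reshape(-1,1,3),np.float64(p['rvec']),np.float64(p['tvec']),K(p),None)[0].reshape(-1,2)
E
python3 - <<'E'
from h import *
s=bot.sense(); print(s['position'],s['orientation'],R.from_quat(s['orientation']).as_matrix(),s['t'])
for c in ['scene','top']:
    p=viewer.capture(c); save(p,c)
    print(c, -R.from_rotvec(np.ravel(p['rvec'])).as_matrix().T@np.ravel(p['tvec']))
    for q in ['case','cover_left_press','cover_right_press','stand','blower','movement','movement_top','jar','loupe','driver']:
        print(q,[(np.array(d['xyz']),round(d['score'],2)) for d in viewer.place_of(p,q)[:2]])
E
```

```text
[202.31 617.03 230.39] [ 0.158  0.987 -0.001 -0.   ] [[-0.95   0.311 -0.   ]
 [ 0.311  0.95  -0.002]
 [-0.    -0.002 -1.   ]] 0.0
scene [1213.727 -275.042  589.208]
case [(array([523. , 185.1,  -3.6]), 0.8), (array([561.8,  -9.2,  26.2]), 0.36)]
cover_left_press [(array([515.6, 224.3,  74.5]), 0.56)]
cover_right_press [(array([537.4, 156.6,  73.4]), 0.66)]
stand [(array([ 613. , -286.9,    1.8]), 0.91)]
blower []
movement [(array([557.1,  -8.2,   3.7]), 0.98)]
movement_top [(array([565.9,  -8.8,  24.3]), 0.73), (array([557.3,  -8.7,   3.5]), 0.33)]
jar [(array([ 766.8, -173.6,   -0.6]), 0.72)]
loupe [(array([763.6,  82.3,  -4.4]), 0.87)]
driver [(array([ 418.7, -150. ,   -1.7]), 0.61)]
top [ 519.839   -2.817 1015.101]
case [(array([525.6, 186. ,  -1.2]), 0.71)]
cover_left_press [(array([516.2, 225.1,  75.2]), 0.94)]
cover_right_press [(array([532.8, 154.9,  71.6]), 0.85)]
stand [(array([ 614.6, -284.5,   -2. ]), 0.79)]
blower [(array([ 611.4, -284.3,   19.4]), 0.72), (array([ 608.1, -282.1,   -0.3]), 0.5)]
movement [(array([566.1,  -5.1,  -1.9]), 0.6)]
movement_top [(array([559.5,  -5.8,  26.4]), 0.72)]
jar [(array([ 610.6, -284.1,   19.2]), 0.69)]
loupe [(array([ 417.6, -155.6,   -1.6]), 0.69), (array([760.3,  82.9,  -1.2]), 0.48)]
driver [(array([ 419.9, -156.6,   -2.9]), 0.57)]
```

View pics/scene.png

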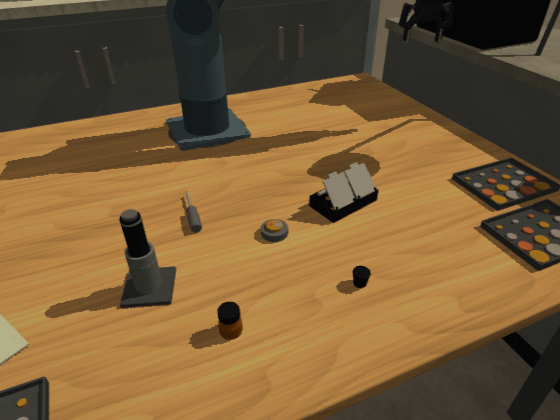

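View pics/top.png

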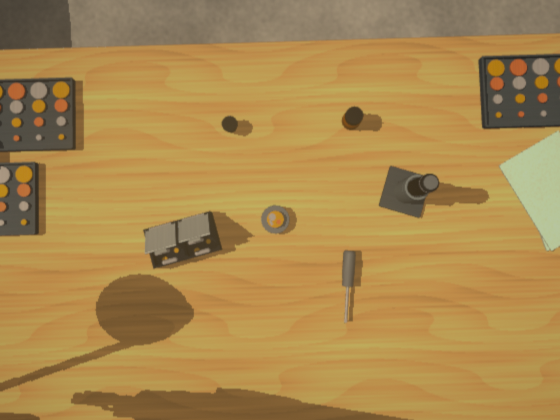

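The scene view shows the case at about (345,195), movement (275,230), stand with blower (142,260), jar (230,320), loupe (361,277) and driver (193,213). The top view agrees with the networks, with two exceptions: the "jar" and "loupe" reports at the blower and driver are false. The case yaw is about +15°.

```bash
cat >> h.py <<'E'
def go(x,y,z,yaw_y=None):
    "numbers for slide/turn to put TCP at x,y,z with tool y axis at azimuth yaw_y deg"
    s=bot.sense(); M=R.from_quat(s['orientation']).as_matrix(); d=M.T@(np.array([x,y,z])-s['position'])/150
    a=np.degrees(np.arctan2(M[1,1],M[0,1])); t=0 if yaw_y is None else -((yaw_y-a+90)%180-90)/120
    print('slide',d,'turn',round(t,3),'az',round(a,1),'pos',s['position'],'t',s['t'])
def case(x,y,c=(525,187),yaw=15):
    return np.array(c)+R.from_euler('z',yaw,degrees=True).as_matrix()[:2,:2]@[x,y]
E
python3 - <<'E'
from h import *
print(case(12,35),case(12,-35),case(-15,35),case(-15,-35))
# triangulation of points by networks' outlines in two views
A=[viewer.capture(c) for c in ('scene','top')]
for q in ['movement','blower','stand','cover_left_press','cover_right_press']:
    print(q,[[np.array(d['xyz']) for d in viewer.spot_in(p,q)[:1]] for p in A])
E
```

```text
[527.532 223.913] [545.65  156.298] [501.452 216.925] [519.57 149.31]
movement [[array([569.4,  -9.9,  19.6])], [array([562.9,  -6.3,  16.4])]]
blower [[array([ 630.4, -280.4,  143.6])], [array([ 605.8, -273.4,  168.2])]]
stand [[array([ 637.7, -284.9,   10.7])], [array([ 600.4, -270.5,    8.8])]]
cover_left_press [[array([528.5, 227.1,  60.5])], [array([526.4, 226. ,  67. ])]]
cover_right_press [[array([550.2, 161.4,  57.4])], [array([542.9, 154.6,  62. ])]]
```

>>> {"name": "arm_command", "arguments": {
  "series": [
    {"claw": 0, "slide": [-0.22, -0.14, 0], "turn": 0.07},
    {"claw": 0, "slide": [-0.44, -0.28, 0], "turn": 0.14},
    {"claw": 0, "slide": [-0.66, -0.42, 0], "turn": 0.21},
    {"claw": 0, "slide": [-0.88, -0.55, 0], "turn": 0.28},
    {"claw": 0, "slide": [-0.88, -0.55, 0], "turn": 0.35},
    {"claw": 0, "slide": [-0.88, -0.55, 0], "turn": 0.42},
    {"claw": 0, "slide": [-0.88, -0.55, 0], "turn": 0.475},
    {"claw": 0, "slide": [-0.88, -0.55, 0], "turn": 0.475}
  ]
}}

```text
t: 2.5
position: [302.1, 498.2, 231.4]
orientation: [0.61, 0.792, 0.0, 0.0]
contact_force: [-0.2, -0.8, -0.2]
grip_width: -0.1
grasp_force: 0.0
```

```bash
python3 -c "
from h import *
go(*case(12,35),150,15)"
```

```text
slide [-2.152  0.985  0.543] turn -0.002 az 14.8 pos [302.144 498.207 231.367] t 2.5
```

>>> {"name": "arm_command", "arguments": {
  "series": [
    {"claw": 0, "slide": [-0.25, 0.12, 0], "turn": 0},
    {"claw": 0, "slide": [-0.5, 0.25, 0], "turn": 0},
    {"claw": 0, "slide": [-0.75, 0.37, 0], "turn": 0},
    {"claw": 0, "slide": [-1, 0.5, 0], "turn": 0},
    {"claw": 0, "slide": [-1, 0.6, 0], "turn": 0},
    {"claw": 0, "slide": [-1, 0.7, 0], "turn": 0},
    {"claw": 0, "slide": [-1, 0.8, 0], "turn": 0},
    {"claw": 0, "slide": [-1, 0.8, 0], "turn": 0}
  ]
}}

```text
t: 3.3
position: [458.3, 383.8, 231.3]
orientation: [0.609, 0.793, 0.0, 0.001]
contact_force: [-0.2, -0.1, -0.2]
grip_width: 0.1
grasp_force: 0.0
```

>>> {"name": "arm_command", "arguments": {
  "series": [
    {"claw": 0, "slide": [-0.25, 0.03, 0.1], "turn": 0},
    {"claw": 0, "slide": [-0.5, 0.06, 0.2], "turn": 0},
    {"claw": 0, "slide": [-0.75, 0.09, 0.3], "turn": 0},
    {"claw": 0, "slide": [-1, 0.12, 0.4], "turn": 0},
    {"claw": 0, "slide": [-1, 0.15, 0.5], "turn": 0},
    {"claw": 0, "slide": [-1, 0.18, 0.54], "turn": 0},
    {"claw": 0, "slide": [-1, 0.18, 0.54], "turn": 0},
    {"claw": 0, "slide": [-1, 0.18, 0.54], "turn": 0}
  ]
}}

```text
t: 4.1
position: [520.7, 247.7, 150.6]
orientation: [0.609, 0.793, 0.0, -0.0]
contact_force: [0.4, 0.2, 0.1]
grip_width: 0.1
grasp_force: 0.0
```

```bash
python3 -c "
from h import *
go(*case(12,35),105,15)
p=viewer.capture('scene'); q=viewer.capture('wrist')
im=np.hstack([cv2.resize(p['image'][130:280,260:460],(400,300)),cv2.resize(q['image'],(400,300))])
save({'image':im},'a')
for n in ['cover_left_press','cover_right_press','case']: print(n,[(np.array(d['xyz']),d['score']) for d in viewer.place_of(q,n)[:2]])
"
```

```text
slide [-0.165  0.003  0.304] turn 0.0 az 15.0 pos [520.704 247.679 150.649] t 4.1
cover_left_press [(array([514.1, 220.8,  71.2]), 0.93)]
cover_right_press [(array([536.3, 154.2,  77.9]), 0.38)]
case []
```

View pics/a.png

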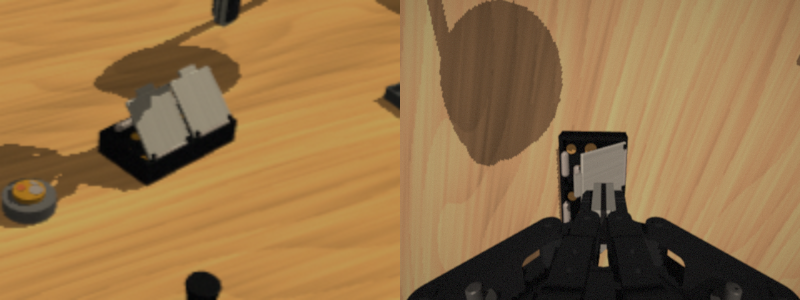

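Left: the press estimates from all three cameras agree, and the closed fingers are above the left cover. Press it now.

>>> {"name": "arm_command", "arguments": {
  "series": [
    {"claw": 0, "slide": [-0.165, 0, 0.15], "turn": 0},
    {"claw": 0, "slide": [-0.165, 0, 0.32], "turn": 0},
    {"claw": 0, "slide": [-0.165, -0.02, 0.42], "turn": 0},
    {"claw": 0, "slide": [-0.165, -0.05, 0.52], "turn": 0},
    {"claw": 0, "slide": [-0.165, -0.08, 0.6], "turn": 0},
    {"claw": 0, "slide": [-0.165, -0.12, 0.68], "turn": 0},
    {"claw": 0, "slide": [-0.165, -0.16, 0.74], "turn": 0},
    {"claw": 0, "slide": [-0.165, -0.18, 0.76], "turn": 0}
  ]
}}

```text
t: 5.15
position: [501.8, 215.3, 36.3]
orientation: [0.61, 0.793, 0.001, 0.0]
contact_force: [0.3, -0.1, 0.5]
grip_width: -0.5
grasp_force: 0.6
```

>>> {"name": "arm_command", "arguments": {
  "series": [
    {"claw": 0, "slide": [0, 0, 0.02], "turn": 0},
    {"claw": 0, "slide": [0, 0, 0.03], "turn": 0},
    {"claw": 0, "slide": [0, 0, 0.03], "turn": 0},
    {"claw": 0, "slide": [0, 0, -0.2], "turn": 0},
    {"claw": 0, "slide": [0, 0.18, -0.5], "turn": 0},
    {"claw": 0, "slide": [-0.2, 0.18, -0.6], "turn": 0},
    {"claw": 0, "slide": [-0.467, 0.18, -0.6], "turn": 0},
    {"claw": 0, "slide": [-0.467, 0.18, -0.6], "turn": 0}
  ]
}}

```text
t: 5.95
position: [547.1, 147.4, 127.5]
orientation: [0.613, 0.79, -0.001, 0.002]
contact_force: [0.0, -1.1, -0.0]
grip_width: -0.2
grasp_force: 0.0
```

```bash
python3 -c "
from h import *
go(*case(12,-35),105,15)
p=viewer.capture('scene')
for n in ['cover_left_press','cover_right_press']: print(n,[(np.array(d['xyz']),d['score']) for d in viewer.place_of(p,n)[:2]])
"
```

```text
slide [0.061 0.005 0.15 ] turn -0.005 az 14.4 pos [547.13  147.365 127.473] t 5.95
cover_left_press [(array([495.4, 220. ,  37. ]), 0.68)]
cover_right_press [(array([536.1, 158.3,  73.1]), 0.78)]
```

>>> {"name": "arm_command", "arguments": {
  "series": [
    {"claw": 0, "slide": [0.05, 0, 0.1], "turn": 0},
    {"claw": 0, "slide": [0.05, 0, 0.22], "turn": 0},
    {"claw": 0, "slide": [0.05, -0.03, 0.33], "turn": 0},
    {"claw": 0, "slide": [0.05, -0.08, 0.44], "turn": 0},
    {"claw": 0, "slide": [0.05, -0.12, 0.52], "turn": 0},
    {"claw": 0, "slide": [0.05, -0.16, 0.58], "turn": 0},
    {"claw": 0, "slide": [0.05, -0.18, 0.635], "turn": 0},
    {"claw": 0, "slide": [0.05, -0.18, 0.635], "turn": 0}
  ]
}}

```text
t: 6.9
position: [519.3, 157.1, 34.4]
orientation: [0.609, 0.793, 0.002, 0.0]
contact_force: [-6.5, -0.2, 41.0]
grip_width: -0.1
grasp_force: 20.3
```

>>> {"name": "arm_command", "arguments": {
  "series": [
    {"claw": 0, "slide": [0, 0, 0], "turn": 0},
    {"claw": 0, "slide": [0, 0, -0.2], "turn": 0},
    {"claw": 0, "slide": [0, 0, -0.5], "turn": 0},
    {"claw": 0, "slide": [0, 0, -0.8], "turn": 0},
    {"claw": 0.5, "slide": [-0.1, 0, -1], "turn": 0},
    {"claw": 0.9, "slide": [-0.4, 0, -1], "turn": 0},
    {"claw": 0.9, "slide": [-0.7, 0, -1], "turn": 0},
    {"claw": 0.9, "slide": [-1, 0, -1], "turn": 0}
  ]
}}

```text
t: 7.7
position: [555.4, 9.7, 180.4]
orientation: [0.609, 0.793, -0.0, -0.001]
contact_force: [1.2, 0.3, 0.5]
grip_width: 58.0
grasp_force: 0.0
```

```bash
python3 -c "
from h import *
go(613,-284,260,0)
p=viewer.capture('scene'); q=viewer.capture('top')
save({'image':np.hstack([cv2.resize(p['image'][130:280,260:460],(400,300)),cv2.resize(q['image'][180:285,120:260],(400,300))])},'b')
for r in (p,q):
  for n in ['cover_left_press','cover_right_press','movement','movement_top','blower','stand']: print(n,[(np.array(d['xyz']),d['score']) for d in viewer.place_of(r,n)[:1]])
"
```

```text
slide [-1.99  -0.137 -0.533] turn 0.125 az 15.0 pos [555.448   9.683 180.358] t 7.7
cover_left_press [(array([495.7, 219.1,  36.4]), 0.95)]
cover_right_press [(array([511.6, 150.4,  31.8]), 0.98)]
movement [(array([555.7,  -9.8,   3.6]), 0.72)]
movement_top [(array([565.1,  -8. ,  25. ]), 0.64)]
blower [(array([ 614.4, -287.2,    1.1]), 0.28)]
stand [(array([ 614. , -287.8,    1.8]), 0.78)]
cover_left_press [(array([500. , 216.6,  37.1]), 0.81)]
cover_right_press [(array([513.2, 150.3,  32.5]), 0.59)]
movement []
movement_top []
blower [(array([ 610.4, -284.2,   17.6]), 0.55)]
stand [(array([ 607.1, -285.9,   -0.7]), 0.96)]
```

View pics/b.png

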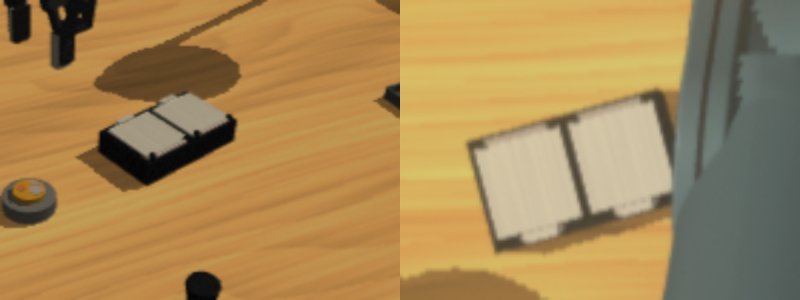

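Both covers lie flat and shut in both views (left picture, (150,130) and (190,110)). On to the blower.

>>> {"name": "arm_command", "arguments": {
  "series": [
    {"claw": 1, "slide": [0, 0, -0.3], "turn": 0.06},
    {"claw": 1, "slide": [-0.1, 0, -0.53], "turn": 0.125},
    {"claw": 1, "slide": [-0.35, 0, -0.53], "turn": 0.125},
    {"claw": 1, "slide": [-0.6, -0.1, -0.53], "turn": 0.125},
    {"claw": 1, "slide": [-0.85, -0.1, -0.53], "turn": 0.125},
    {"claw": 1, "slide": [-1, -0.1, -0.53], "turn": 0.125},
    {"claw": 1, "slide": [-1, -0.1, -0.53], "turn": 0.125},
    {"claw": 1, "slide": [-1, -0.1, -0.53], "turn": 0.125}
  ]
}}

```text
t: 9.2
position: [579.8, -139.2, 260.4]
orientation: [0.708, 0.706, 0.0, -0.0]
contact_force: [0.0, 0.1, 0.7]
grip_width: 85.2
grasp_force: 0.0
```

```bash
python3 -c "
from h import *
go(612,-285,260,0)
p=viewer.capture('wrist');q=viewer.capture('scene');r=viewer.capture('top')
for n in ['blower','stand']:
  for v in (p,q,r): print(n,[(np.array(d['xyz']),d['score']) for d in viewer.place_of(v,n)[:1]])
# triangulate cap top centre & silhouettes from scene & top/wrist
save(p,'w')
for n,v in (('w',p),('s',q),('t',r)):
  o=viewer.outline_of(v,'blower')
  if o:
    g=np.argwhere(o[0]['region']); print(n,o[0]['score'],g.min(0),g.max(0),g.mean(0), proj(v,[[612,-285,176],[612,-285,97]]))
"
```

```text
slide [-0.971  0.218  0.002] turn -0.002 az -0.2 pos [ 579.778 -139.172  260.389] t 9.2
blower [(array([557.3,  -8.4,   0.4]), 0.16)]
blower []
blower []
stand [(array([ 610.9, -283.5,    2.1]), 0.89)]
stand [(array([ 611.4, -286.6,    1.7]), 0.66)]
stand []
w 0.88 [303 298] [370 337] [337.759 315.787] [[321.346 373.943]
 [313.713 319.108]]
s 0.65 [209 120] [257 149] [233.169 134.202] [[128.604 213.686]
 [138.756 249.724]]
t 0.53 [106 341] [129 363] [117.444 352.133] [[431.296 181.648]
 [417.789 186.493]]
```

View pics/w.png

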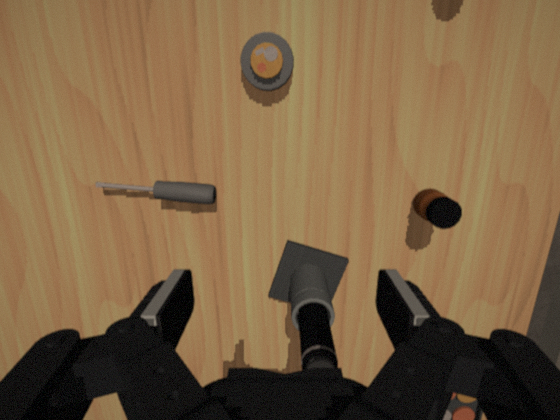

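Wrist view: tube mouth at (312,315), cap near (320,360). The model reprojects to within about 3 px in all three views, confirming position and height.

>>> {"name": "arm_command", "arguments": {
  "series": [
    {"claw": 1, "slide": [-0.25, 0.1, 0], "turn": 0},
    {"claw": 1, "slide": [-0.5, 0.21, 0], "turn": 0},
    {"claw": 1, "slide": [-0.75, 0.215, 0], "turn": 0},
    {"claw": 1, "slide": [-0.97, 0.215, 0], "turn": 0},
    {"claw": 1, "slide": [-0.97, 0.215, 0.1], "turn": 0},
    {"claw": 1, "slide": [-0.97, 0.215, 0.3], "turn": 0},
    {"claw": 1, "slide": [-0.97, 0.215, 0.5], "turn": 0},
    {"claw": 1, "slide": [-0.97, 0.215, 0.5], "turn": 0}
  ]
}}

```text
t: 10.6
position: [609.2, -282.5, 180.9]
orientation: [0.708, 0.706, -0.001, -0.004]
contact_force: [-1.0, -0.2, -1.0]
grip_width: 85.2
grasp_force: 0.0
```

```bash
python3 -c "
from h import *
go(612,-285,114,0)
p=viewer.capture('wrist');save(p,'w2');print(proj(p,[[612,-285,176],[612,-285,97]]))
"
```

```text
slide [-0.018  0.022  0.446] turn -0.001 az -0.1 pos [ 609.167 -282.534  180.921] t 10.6
[[290.496 274.139]
 [289.534 223.891]]
```

View pics/w2.png

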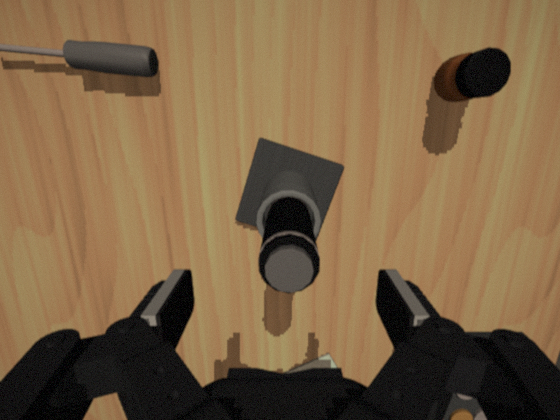

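Cap at (290,268) and mouth at (289,219), both between the fingers. Model is within about 4 mm, so descend.

>>> {"name": "arm_command", "arguments": {
  "series": [
    {"claw": 1, "slide": [0, 0.02, 0.1], "turn": 0},
    {"claw": 1, "slide": [0, 0.02, 0.25], "turn": 0},
    {"claw": 1, "slide": [0, 0.02, 0.4], "turn": 0},
    {"claw": 1, "slide": [0, 0.02, 0.446], "turn": 0},
    {"claw": 1, "slide": [0, 0.02, 0.446], "turn": 0},
    {"claw": 0, "slide": [0, 0.02, 0.446], "turn": 0},
    {"claw": 0, "slide": [0, 0.02, 0.446], "turn": 0},
    {"claw": 0, "slide": [0, 0.02, 0.446], "turn": 0}
  ]
}}

```text
t: 11.45
position: [615.4, -285.2, 119.8]
orientation: [0.708, 0.706, 0.0, 0.001]
contact_force: [-0.2, -0.3, -0.6]
grip_width: 43.9
grasp_force: 0.0
```

>>> {"name": "arm_command", "arguments": {
  "series": [
    {"claw": 0, "slide": [0, 0, 0], "turn": 0},
    {"claw": 0, "slide": [0, 0, 0], "turn": 0},
    {"claw": 0, "slide": [0, 0, 0], "turn": 0},
    {"claw": 0, "slide": [0, 0, -0.05], "turn": 0},
    {"claw": 0, "slide": [0, 0, -0.1], "turn": 0},
    {"claw": 0, "slide": [0, 0, -0.2], "turn": 0},
    {"claw": 0, "slide": [0, 0, -0.27], "turn": 0},
    {"claw": 0, "slide": [0, 0, -0.27], "turn": 0}
  ]
}}

```text
t: 12.25
position: [616.1, -285.7, 161.8]
orientation: [0.708, 0.706, 0.001, 0.002]
contact_force: [0.2, -0.2, 0.1]
grip_width: 32.8
grasp_force: 59.6
```

```bash
python3 -c "
from h import *
s=bot.sense();print(s['position'],s['grip_width'],s['grasp_force'],s['contact_force'],s['torque'])
p=viewer.capture('scene');print([(np.array(d['xyz']),d['score']) for d in viewer.place_of(p,'blower')[:1]])
save({'image':cv2.resize(p['image'][150:320,70:270],(800,600)[:1]+(600,))},'c')
"
```

```text
[ 616.117 -285.68   161.795] 32.773196516422054 59.57378625869751 [ 0.21  -0.196  0.078] [ 0.02  -0.009  0.049]
[(array([ 617.7, -284.7,   63. ]), 0.92)]
```

View pics/c.png

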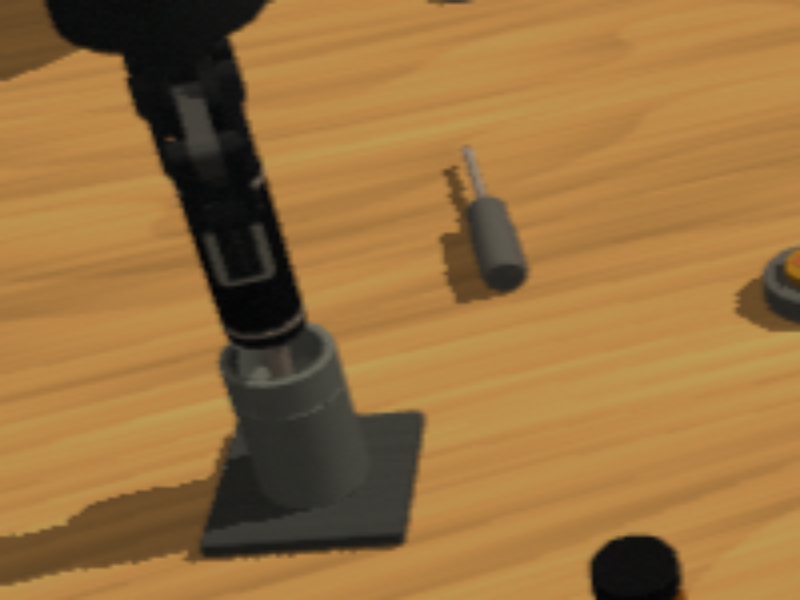

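Blower is held, upright, with its tip still inside the socket (about 62 mm up). The arm cannot tilt, so I'll pivot the blower in the pads by dragging the nozzle against the stand's rim, with the tool moving −y.

>>> {"name": "arm_command", "arguments": {
  "series": [
    {"claw": 0, "slide": [0, 0, -0.127], "turn": 0},
    {"claw": 0, "slide": [-0.11, 0, -0.127], "turn": 0},
    {"claw": 0, "slide": [-0.2, 0, -0.12], "turn": 0},
    {"claw": 0, "slide": [-0.31, 0, -0.1], "turn": 0},
    {"claw": 0, "slide": [-0.4, 0, -0.07], "turn": 0},
    {"claw": 0, "slide": [-0.48, 0, -0.035], "turn": 0},
    {"claw": 0, "slide": [-0.56, 0, 0.02], "turn": 0},
    {"claw": 0, "slide": [-0.62, 0, 0.08], "turn": 0}
  ]
}}

```text
t: 13.15
position: [614.1, -379.7, 146.4]
orientation: [0.708, 0.706, -0.0, 0.0]
contact_force: [0.6, 2.2, 3.3]
grip_width: 32.6
grasp_force: 62.3
```

```bash
python3 -c "
from h import *
s=bot.sense();print(s['position'],s['grip_width'],s['grasp_force'],s['contact_force'],s['torque'])
p=viewer.capture('scene');print([(np.array(d['xyz']),d['score']) for d in viewer.place_of(p,'blower')[:1]])
save({'image':cv2.resize(p['image'][150:320,50:250],(800,600)[:1]+(600,))},'d')
"
```

```text
[ 614.142 -379.681  146.422] 32.5580134969364 62.32426643371582 [0.552 2.199 3.294] [ 0.833 -0.167 -0.014]
[(array([ 618.4, -286.6,   87.5]), 0.76)]
```

View pics/d.png

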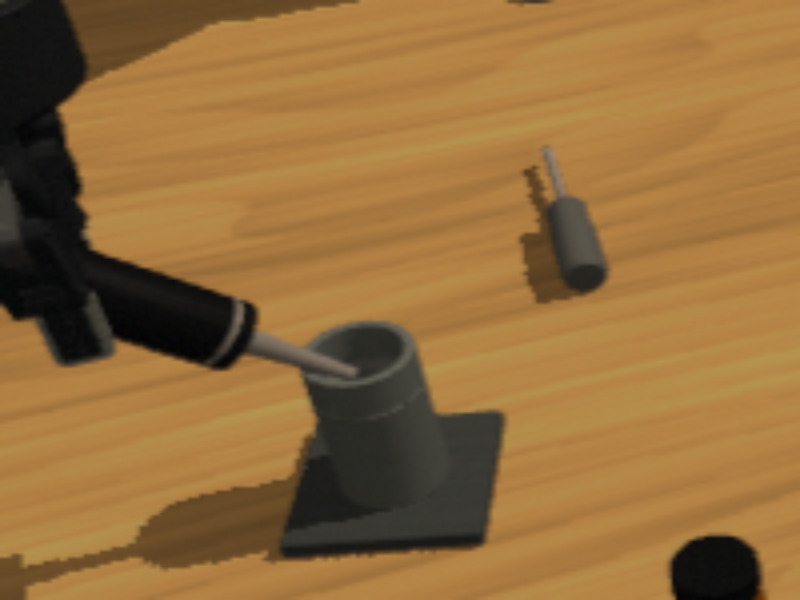

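It pivoted as planned, with the tip at (355,372) just inside the rim and a slant of about 49°. Lift and measure.

>>> {"name": "arm_command", "arguments": {
  "series": [
    {"claw": 0, "slide": [0, 0, -0.1], "turn": 0},
    {"claw": 0, "slide": [0, 0, -0.3], "turn": 0},
    {"claw": 0, "slide": [0, 0, -0.5], "turn": 0},
    {"claw": 0, "slide": [0, 0, -0.6], "turn": 0},
    {"claw": 0, "slide": [0.2, 0, -0.6], "turn": 0},
    {"claw": 0, "slide": [0.4, 0, -0.6], "turn": 0},
    {"claw": 0, "slide": [0.6, 0, -0.6], "turn": 0},
    {"claw": 0, "slide": [0.6, 0, -0.6], "turn": 0}
  ]
}}

```text
t: 14.05
position: [616.1, -282.0, 237.0]
orientation: [0.706, 0.709, 0.001, -0.001]
contact_force: [0.5, 1.0, -1.0]
grip_width: 32.9
grasp_force: 62.1
```

```bash
python3 -c "
from h import *
s=bot.sense();P=s['position'];print(P,s['grip_width'],s['grasp_force'],s['contact_force'])
piv=P+[0,0,21]
for c in ('scene','top','wrist'):
  p=viewer.capture(c)
  for d in viewer.place_of(p,'blower')[:1]:
    v=d['xyz']-piv; print(c,np.array(d['xyz']),d['score'],'rel TCP',d['xyz']-P,'len',np.linalg.norm(v),'slant',np.degrees(np.arctan2(np.hypot(*v[:2]),-v[2])))
"
```

```text
[ 616.072 -281.992  237.026] 32.90353921745266 62.13037848472595 [ 0.508  0.96  -0.974]
scene [ 619.4 -190.2  178.2] 0.62 rel TCP [  3.328  91.792 -58.826] len 121.69265934398486 slant 49.00713666514772
top [ 612.8 -197.   177. ] 0.8 rel TCP [ -3.272  84.992 -60.026] len 117.47179290422768 slant 46.38970557104577
wrist [ 613.5 -199.5  176.8] 0.58 rel TCP [ -2.572  82.492 -60.226] len 115.79840454626299 slant 45.457006719282006
```

```bash
python3 -c "
from h import *
go(561,-168,153,0)"
```

```text
slide [ 0.809 -0.358  0.561] turn -0.002 az -0.3 pos [ 614.172 -289.555  237.255] t 14.35
```

>>> {"name": "arm_command", "arguments": {
  "series": [
    {"claw": 0, "slide": [0.15, -0.1, 0], "turn": 0},
    {"claw": 0, "slide": [0.35, -0.2, 0], "turn": 0},
    {"claw": 0, "slide": [0.55, -0.3, 0.05], "turn": 0},
    {"claw": 0, "slide": [0.7, -0.355, 0.2], "turn": 0},
    {"claw": 0, "slide": [0.8, -0.355, 0.35], "turn": 0},
    {"claw": 0, "slide": [0.81, -0.355, 0.48], "turn": 0},
    {"claw": 0, "slide": [0.81, -0.355, 0.56], "turn": 0},
    {"claw": 0, "slide": [0.81, -0.355, 0.56], "turn": 0}
  ]
}}

```text
t: 15.15
position: [560.7, -167.1, 151.8]
orientation: [0.709, 0.706, -0.001, -0.001]
contact_force: [-0.2, -0.7, -1.3]
grip_width: 33.0
grasp_force: 62.1
```

```bash
python3 -c "
from h import *
for c in ('scene','top','wrist','scene'):
  p=viewer.capture(c); P=bot.sense()['position']; piv=P+[0,0,21]
  m=[np.array(d['xyz']) for d in viewer.place_of(p,'movement_top')[:1]]; print(c,'mov',m,'tcp',P)
  for n in ('cover_left_press','cover_right_press'): print([np.array(d['xyz']) for d in viewer.place_of(p,n)[:1]])
  for d in viewer.place_of(p,'blower')[:1]:
    t=np.array(d['xyz']); v=t-piv; u=v/np.linalg.norm(v); M=np.array([561,-7,25.]) if not m else m[0]
    w=M-t; print('tip',t,d['score'],'slant',np.degrees(np.arccos(-u[2])),'ahead',w@u,'off',w-(w@u)*u)
  if c=='scene': save({'image':cv2.resize(p['image'][100:310,130:410],(800,600))},'e')
s=bot.sense();print(s['grasp_force'],s['contact_force'],s['t'])
"
```

```text
scene mov [array([561.8,  -7.8,  22.3])] tcp [ 561.459 -167.519  152.955]
[array([495.5, 217.2,  35.7])]
[array([515.3, 149.5,  28.7])]
tip [563.  -74.4  89.8] 0.88 slant 47.89874811539761 ahead 94.64800164595341 off [-2.362 -3.616 -4.044]
top mov [array([559.7,  -6. ,  25.6])] tcp [ 562.41  -166.903  154.106]
[array([500.3, 219.2,  34.5])]
[array([513.3, 149.8,  32.1])]
tip [562.2 -76.2  93.8] 0.71 slant 48.127161299286456 ahead 97.79916218085016 off [-2.332 -2.624 -2.921]
wrist mov [] tcp [ 561.954 -166.243  153.411]
[]
[]
tip [560.6 -72.8  92. ] 0.94 slant 48.5929574092184 ahead 93.65650277202549 off [ 1.418 -4.438 -5.055]
scene mov [array([561. ,  -9.3,  23.8])] tcp [ 561.845 -166.198  153.164]
[array([496.5, 217.8,  36.6])]
[array([517.6, 152.1,  31.9])]
tip [565.8 -74.3  93.5] 0.81 slant 48.75091913421513 ahead 94.62548800178682 off [-7.859 -6.078 -7.31 ]
62.12914824485779 [-0.18   0.19  -0.018] 16.15
```

View pics/e.png

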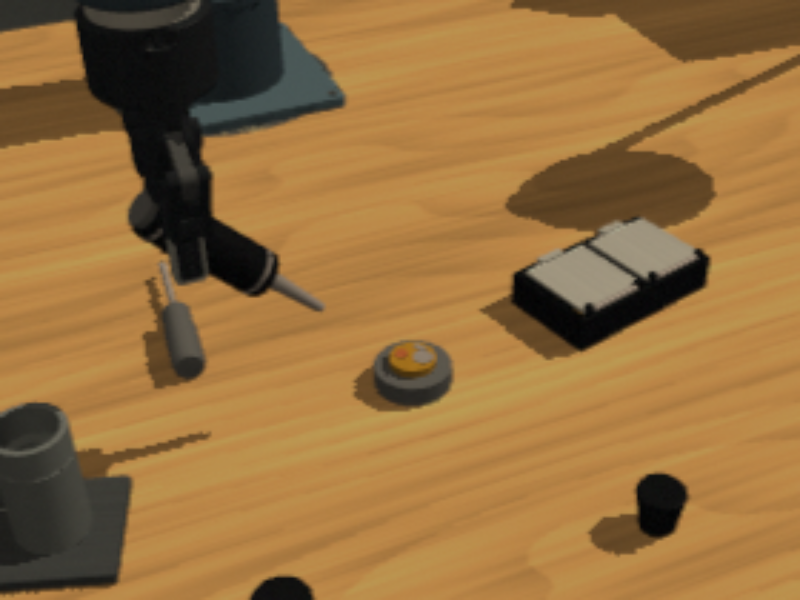

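The nozzle tip at (322,308) points at the movement at (413,358). Slant is about 48°, distance about 95 mm, axis error about 5 mm, and both covers are shut. Hand in.

```bash
python3 -c "
from h import *
print(bot.finish_job())"
```

```text
the job is handed in; nothing more can be done
None
```

The job is handed in (no verdict came back): both covers are snapped shut, and the gripper holds the blower nozzle-down at about 48°, aimed at the middle of the movement from about 95 mm, roughly 5 mm off axis.

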